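# Stagger the biscuit trays

### The arm

A 6-joint arm with a two-finger parallel gripper is mounted at the origin on the work surface. World frame = base frame: x ahead of the robot, y to its left, z up, the work surface at z = 0. Lengths are in mm, angles in rad, forces in N, time in s.
With the tool pointing down it reaches from about 225 to 725 mm from the base axis. Payload 3.1 kg.
Tool frame: the origin (TCP) lies at the very end of the fingers, on their centre line; the grasp point (between the pads) lies 19 mm behind it; z points along the fingers, y is the line along which they close (so a half turn about z gives the same grasp; the last joint's range is limited). The gripper opens to 85 mm and grips with 20 to 120 N. Pads are 22 mm wide; open, the fingers measure 114 mm over their backs; the gripper's body (76 mm by 85 mm) begins 54 mm behind the grasp point. The pads swing forward as they close: fully open they stand 13 mm farther back than shut.
Start: joints at [-1.29, 0.048, 0.099, 1.622, 0, 1.443], TCP at [208.677, -481.738, 231.312] pointing down, gripper open.
Joint ranges: [-2.91, 2.91], [-0.99, 1.94], [-1.21, 1.42], [-2.12, 2.29], [-1.49, 1.47], [-3.14, 3.14]. Speed limits (rad/s): [2.79, 2.79, 3.14, 3.14, 3.14, 3.14].

### API

Orientations are given as a 3x3 rotation matrix whose columns are the frame's x, y, z axes.
In Python, from bench import robot gives the robot as it stands.
- The arm moves only by the tool move_arm, never from a script. Its argument "series" is a list of rows, each an object with "xyz": the shift along the tool's x, y, z scaled (see below), a list of three; "rotation": the turn, a rotation vector about the tool's x, y, z scaled (see below), a list of three; "gripper": the finger opening in mm, from 0 to 85.4. In form: [{"xyz": [dx, dy, dz], "rotation": [wx, wy, wz], "gripper": gripper}, ...]. A call has 1 to 5 rows; each row shifts and turns the commanded pose from where the row before left it, along the tool's axes as they then stand; what a row does not reach is not made up. The controller multiplies each number of a shift by 50 cm and each number of a turn by 45 degrees. A row lasts 1/10 s, in which the tool goes at most 50 mm and 8.59 degrees, less where a joint would pass 70% of its speed; a pose out of reach is approached as far as the arm can. A call with a number of a shift or a turn outside -1 to 1 is refused whole. A call with a gripper value outside its range is refused whole. The fingers move at their own pace and stop on an object; the grip force is fixed at half the most. Time passes only in rows, so rows that do not move let the fingers close. It gives the time, the measured TCP pose, the force, the opening and the grip force at its end, in the units of the state.
- robot.read_state(): the state, without advancing time (a new reading comes with each control period).
- robot.camera(name): name is "side" or "top"; returns a dict with "frame" (384x512x3 uint8, red, green, blue), "vfov" (degrees; the focal length in pixels is half the picture's height over the tangent of half this angle, whatever the lens; pixels are square), "cx", "cy" (the principal point, pixels), "k1" (the pictures are not rectified: a ray, as slopes to the right and down, at radius r is drawn at 1 + k1 r^2 times it, then the intrinsics apply), "R" (3x3) and "t" (3): a world point X has camera coordinates R X + t. Camera axes: x right, y down, z forward; pixel columns grow to the right and rows downward; lengths in mm; the calibration is good to about 2 mm. A picture is of the moment at which its call begins. There is no depth.
- robot.hand_in(): hands the job in; it is judged then, once.
The state is a dict: "t": time; "joint_positions": joint angles; "joint_velocities": joint speeds; "effort": joint torques, N m; "tcp_pos": TCP position; "tool_rot": TCP orientation; "contact_force": force on the tool from outside, world axes, zero at the start; "ft_torque": the same for the moment, N m; "opening": finger opening in mm; "grip_force": force on a finger pad.
Only numpy, scipy, OpenCV 4.12 (cv2) and the standard library are available. Lean on these libraries where they do the work, as an engineer would, in place of code of your own. Each camera call takes 0.05 s, during which the arm holds its last target. There are 200 camera calls.

### The job

Stack the biscuit trays in steps, so that you can still reach in: set the blue tray on the rim of the white tray, lengthwise in line with it but shifted about 4 cm towards the white tray's red tab, then set the yellow tray on the blue one, stepped back the same 4 cm so that it lies squarely above the white tray. Leave the white tray standing where it is and do not disturb the green tray.

Things in the scene. Friction and masses are not known exactly. Their poses are not given: they have to be found in the camera images.
- white_tray: Open rectangular tray with a few small biscuits lying low inside (nothing stands above the rim). 130 mm long (its x axis), 56 mm wide (its y axis), 36 mm high, walls 6 mm thick with a flat rim, flat underside; origin at the centre of the underside, z up. White stoneware, about 0.8 kg, stands loose on the counter as the bottom of the stack. A flat red tab, 36 mm wide, sticks out 21 mm from the middle of its +x end, 22 to 28 mm above the underside, so +x points towards the tab.
- blue_tray: Open rectangular tray with a few small biscuits lying low inside (nothing stands above the rim). 130 mm long (its x axis), 56 mm wide (its y axis), 36 mm high, walls 6 mm thick with a flat rim, flat underside; origin at the centre of the underside, z up. Blue plastic, about 0.2 kg, loose on the counter; both ends alike, rigid enough to be gripped across its 56 mm width by the outer long sides.
- yellow_tray: Open rectangular tray with a few small biscuits lying low inside (nothing stands above the rim). 130 mm long (its x axis), 56 mm wide (its y axis), 36 mm high, walls 6 mm thick with a flat rim, flat underside; origin at the centre of the underside, z up. Yellow plastic, otherwise the same as the blue tray.
- green_tray: Open rectangular tray with a few small biscuits lying low inside (nothing stands above the rim). 130 mm long (its x axis), 56 mm wide (its y axis), 36 mm high, walls 6 mm thick with a flat rim, flat underside; origin at the centre of the underside, z up. Green plastic, otherwise the same as the blue tray; a bystander that stays where it is.
Mind the look-alikes: they are no part of the job. Of the things like the blue_tray, leave any that is turquoise; of the rest the larger one is meant.

How it is judged:
By the outcome, as a careful person would: the job done as asked, in the order asked, and still so for the second after the job is handed in, with the robot touching nothing.
It also fails if it takes over 62 s, if anything falls off the work surface, if the arm or the gripper's body presses on something with over 40 N, if the wrist force passes 120 N, or if a joint passes its speed limit or range.

## Working session

There is one attempt and no reset: what is moved stays moved. The work goes in short steps, Python scripts to look and compute and a tool call to move; the robot and the scene stay as the last step left them, time stands still between calls to the robot, and variables do not carry over. Pictures are saved under pics/ and viewed, at most 10 in all, crops included, and the job is handed in when it is done.

Besides the shell and the picture viewer there is one more tool, called after "Emit:" as a command line: name --argument value ..., lists and objects as JSON in quotes. move_arm: Moves the arm, as the interface text tells. Shifts and turns lie within -1 to 1; 1 stands for 50 cm of shift or 45 degrees of turn. Its arguments: {"type":"object","properties":{"series":{"type":"array","items":{"type":"object","properties":{"xyz":{"type":"array","items":{"type":"number","minimum":-1,"maximum":1}},"rotation":{"type":"array","items":{"type":"number","minimum":-1,"maximum":1}},"gripper":{"type":"number"}}}}},"required":["series"]}

```bash
mkdir -p pics; ls; cat > h.py <<'E'
import sys; sys.path.insert(0,'.')
from bench import robot
import numpy as np, cv2
def shot(n,f):
    c=robot.camera(n); cv2.imwrite('pics/'+f,c['frame'][:,:,::-1]); np.save('pics/'+n+'.npy',c,allow_pickle=True); return c
def K(c):
    f=c['frame'].shape[0]/2/np.tan(np.radians(c['vfov'])/2)
    return np.array([[f,0,c['cx']],[0,f,c['cy']],[0,0,1.]])
def proj(c,X):
    X=np.atleast_2d(X)@np.array(c['R']).T+np.array(c['t']); s=X[:,:2]/X[:,2:]
    s=s*(1+c['k1']*(s**2).sum(1,keepdims=True)); k=K(c); return s*k[0,0]+[c['cx'],c['cy']]
def back(c,uv,z):
    k=K(c); d=(np.atleast_2d(uv)-[c['cx'],c['cy']])/k[0,0]; s=d.copy()
    for _ in range(20): s=d/(1+c['k1']*(s**2).sum(1,keepdims=True))
    R=np.array(c['R']);r=np.c_[s,np.ones(len(s))]@R; o=-R.T@np.array(c['t'])
    return o+r*((z-o[2])/r[:,2])[:,None]
E
python3 - <<'E'
from h import *
for n in('top','side'):
    c=shot(n,n+'1.png'); print(n,c['vfov'],c['k1'],-np.array(c['R']).T@c['t'],np.round(c['R'],2).tolist())
print(robot.read_state())
E
```

```text
pics
top 53.7833746796693 -0.02232219807585552 [472.14860603  16.78238406 904.67316814] [[-0.02, -1.0, -0.01], [-0.99, 0.02, -0.12], [0.12, 0.0, -0.99]]
side 49.43949358933878 -0.1290947485553586 [ 502.77983477 -684.64443028  632.03456369] [[1.0, -0.1, -0.01], [-0.07, -0.64, -0.76], [0.07, 0.76, -0.65]]
{'t': 0.1, 'joint_positions': array([-1.28979154e+00,  4.86940984e-02,  9.76973540e-02,  1.62200995e+00,
        1.99800575e-05,  1.44298668e+00]), 'joint_velocities': array([-1.31233840e-03, -9.37486806e-04,  4.15895797e-03,  1.27595572e-03,
        7.44386035e-06, -1.80894269e-03]), 'effort': array([ 3.38523918e-03, -3.39851403e+01,  3.20935428e+01,  1.58362719e-02,
       -1.22923693e-04,  8.55858019e-06]), 'tcp_pos': array([ 208.52759075, -481.18315487,  230.19651813]), 'tool_rot': array([[ 9.17592857e-01,  3.97521064e-01, -5.93783611e-04],
       [ 3.97521393e-01, -9.17590436e-01,  2.12920593e-03],
       [ 3.01554042e-04, -2.18978584e-03, -9.99997557e-01]]), 'contact_force': array([-0.31089012,  0.98245064,  0.56416055]), 'ft_torque': array([-2.80936916e-02, -1.91428757e-05, -2.66136917e-02]), 'grip_force': 0.0, 'opening': 85.54730800965078}
```

View pics/top1.png

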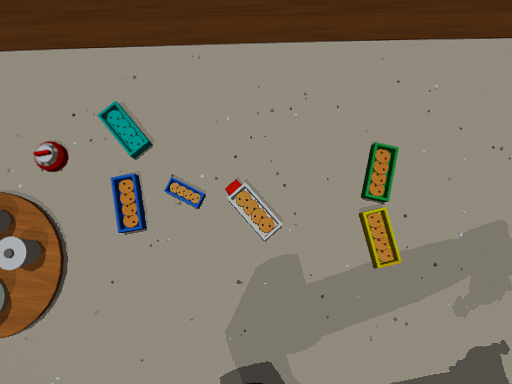

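View pics/side1.png

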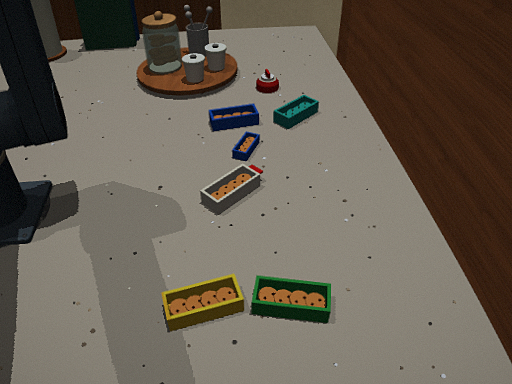

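The top view shows the large blue tray at (128,203), white at (255,210) with its red tab at upper left (233,187), yellow at (380,238) and green at (380,172). The small blue tray at (185,192) and the turquoise one at (125,130) are the look-alikes. The side view agrees. Next I fit the poses by silhouette.

```bash
cat >> h.py <<'E'
from scipy.optimize import minimize
def box(p,z0=0,L=130,W=56,H=36,x0=0):
    x,y,a=p; R=np.array([[np.cos(a),-np.sin(a)],[np.sin(a),np.cos(a)]])
    return np.array([[*(R@[x0+sx*L/2,sy*W/2]+[x,y]),z0+h] for sx,sy in((-1,-1),(1,-1),(1,1),(-1,1)) for h in(0,H)])
def hull(c,p,z0=0): return cv2.convexHull(proj(c,box(p,z0)).astype(np.float32))[:,0]
RNG={'blue':((105,120,40),(128,255,255)),'yellow':((22,150,60),(34,255,255)),'green':((45,120,40),(75,255,255)),'white':((0,0,178),(179,32,255))}
def mask(c,col,near,r=45):
    hsv=cv2.cvtColor(c['frame'],cv2.COLOR_RGB2HSV); m=cv2.inRange(hsv,*map(np.array,RNG[col]))
    b=np.zeros_like(m); cv2.circle(b,tuple(int(round(float(v))) for v in near),r,255,-1); m&=b
    n,l,s,_=cv2.connectedComponentsWithStats(m); m=np.uint8(l==1+np.argmax(s[1:,4]))*255 if n>1 else m
    out=np.zeros_like(m); cs,_=cv2.findContours(m,cv2.RETR_EXTERNAL,cv2.CHAIN_APPROX_NONE); cv2.drawContours(out,cs,-1,255,-1); return out
def fit(views,p0,z0=0):
    # views: list of (cam, mask); soft IoU with 8x supersampled polygon
    def cost(q):
        p=(q[0],q[1],q[2]/50); s=0
        for c,m in views:
            h=hull(c,p,z0); u=np.zeros(m.shape,np.uint8); cv2.fillPoly(u,[np.round(h*16).astype(np.int32)],255,cv2.LINE_AA,4)
            a=u/255.;b=m/255.; s+=np.abs(a-b).sum()/a.sum()
        return s/len(views)
    best=None
    for d in (0,.15,-.15):
        q0=np.array([p0[0],p0[1],(p0[2]+d)*50]); r=minimize(cost,q0,method='Nelder-Mead',options=dict(initial_simplex=q0+np.array([[0,0,0],[8,0,0],[0,8,0],[0,0,8]]),xatol=.05,fatol=1e-5,maxiter=300))
        if best is None or r.fun<best.fun: best=r
    return np.array([best.x[0],best.x[1],best.x[2]/50]),best.fun
E
python3 - <<'E'
from h import *
T=np.load('pics/top.npy',allow_pickle=True).item();S=np.load('pics/side.npy',allow_pickle=True).item()
ends={'blue':((124,176),(132,231)),'yellow':((373,210),(387,266)),'green':((384,145),(376,200)),'white':((272,233),(239,188))}
sn={'blue':(234,118),'yellow':(203,302),'green':(291,299),'white':(232,188)}
vis=[T['frame'][:,:,::-1].copy(),S['frame'][:,:,::-1].copy()]
for k,e in ends.items():
    a,b=back(T,e,30)[:,:2]; p0=[*((a+b)/2),np.arctan2(*(b-a)[::-1])]
    mt,ms=mask(T,k,np.mean(e,0)),mask(S,k,sn[k],50)
    if k=='white':
        # top: bright rim only; report sizes
        print('white mask',(mt>0).sum(),(ms>0).sum())
    for nm,v in(('top',[(T,mt)]),('side',[(S,ms)]),('both',[(T,mt),(S,ms)])):
        p,f=fit(v,p0); print(k,nm,np.round(p,3),round(f,3))
    for im,c in zip(vis,(T,S)): cv2.polylines(im,[np.round(hull(c,p)*16).astype(np.int32)],True,(255,0,255),1,cv2.LINE_AA,4)
print('tab',back(T,(233,187),28))
a=cv2.resize(vis[0][130:280,90:410],None,fx=2.4,fy=2.4,interpolation=cv2.INTER_NEAREST)
b=cv2.resize(vis[1][155:215,190:280],None,fx=4,fy=4,interpolation=cv2.INTER_NEAREST)
o=np.zeros((600,768,3),np.uint8);o[:360]=a;o[360:600,:360]=b;cv2.imwrite('pics/ov1.png',o)
E
```

```text
blue top [547.623 306.936  -2.993] 0.084
blue side [548.496 314.612  -2.958] 0.124
blue both [546.85  308.825  -3.024] 0.119
yellow top [ 455.811 -278.434   -2.901] 0.16
yellow side [ 454.31  -274.424   -2.905] 0.135
yellow both [ 454.198 -276.654   -2.919] 0.156
green top [ 606.275 -288.296    2.849] 0.195
green side [ 611.509 -269.543    2.846] 0.296
green both [ 606.903 -285.759    2.893] 0.264
white mask 1319 921
white top [521.08   10.764   0.673] 0.102
white side [517.716  28.767   0.901] 0.458
white both [521.137  12.239   0.707] 0.298
tab [[578.34353873  59.0918504   28.        ]]
```

View pics/ov1.png

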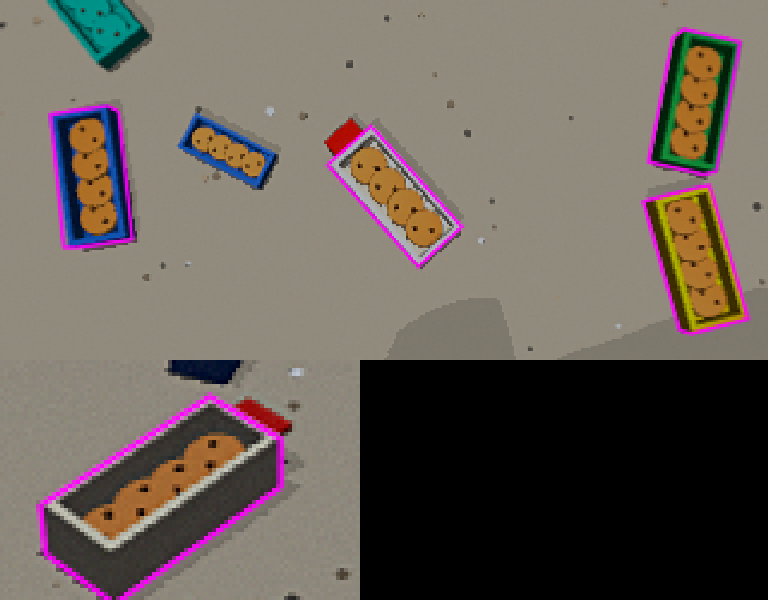

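The overlay fits well, apart from dark sides missing from some masks. I'll refine the masks and plan the first move.

```bash
cat >> h.py <<'E'
def plan(xyz,yaw,n=None,p=None,y0=None):
    """equal rows in tool axes from the present (or given) pose; yaw in rad of tool x, tool down"""
    s=robot.read_state(); R=s['tool_rot']; p=s['tcp_pos'] if p is None else np.array(p,float)
    y0=np.arctan2(R[1,0],R[0,0]) if y0 is None else y0
    dy=(yaw-y0+np.pi)%(2*np.pi)-np.pi; d=np.array(xyz)-p
    n=n or int(max(np.ceil(np.linalg.norm(d)/48),np.ceil(abs(np.degrees(dy))/8.4),1))
    for i in range(n):
        y=y0+dy*i/n; ex=np.array([np.cos(y),np.sin(y),0]);ey=np.array([np.sin(y),-np.cos(y),0]); q=d/n
        print(i+1,[round(float(v)/500,4) for v in(q@ex,q@ey,-q[2])],round(float(-np.degrees(dy/n)/45),4))
    return np.array(xyz),yaw
E
sed -i "s/^RNG=.*/RNG={'blue':((105,110,12),(130,255,255)),'yellow':((20,150,15),(36,255,255)),'green':((45,110,12),(80,255,255)),'white':((0,0,178),(179,32,255))}/" h.py
python3 - <<'E'
from h import *
T=np.load('pics/top.npy',allow_pickle=True).item();S=np.load('pics/side.npy',allow_pickle=True).item()
ends={'blue':((128,203),(234,118),(547,308,-3.)),'yellow':((380,238),(203,302),(455,-277,-2.91)),'green':((380,172),(291,299),(607,-288,2.85)),'white':((256,211),(232,188),(521,11,.69))}
for k,(a,b,p0) in ends.items():
    if k=='white':
        v=[]
        for c,n in((T,a),(S,b)):
            g=c['frame'].astype(int); mx=g.max(2); sat=mx-g.min(2); 
            m=np.uint8(((mx>165)&(sat<35))|(mx<80)|((sat>70)&(g[:,:,1]>50)))*255
            bb=np.zeros_like(m);h=hull(c,p0);cv2.fillPoly(bb,[np.int32(h+np.sign(h-h.mean(0))*3)],255);m&=bb
            m=cv2.morphologyEx(m,cv2.MORPH_CLOSE,np.ones((3,3)));v.append((c,m))
    else: v=[(T,mask(T,k,a)),(S,mask(S,k,b,50))]
    for nm,w in(('top',v[:1]),('side',v[1:]),('both',v)):
        p,f=fit(w,p0); print(k,nm,np.round(p,3),round(f,3))
E
```

```text
blue top [548.288 307.679  -2.974] 0.079
blue side [547.134 312.245  -3.071] 0.081
blue both [548.121 309.205  -3.009] 0.094
yellow top [ 454.09  -277.586   -2.921] 0.079
yellow side [ 454.61  -274.568   -2.906] 0.045
yellow both [ 454.254 -275.972   -2.932] 0.071
green top [ 605.688 -287.332    2.891] 0.095
green side [ 607.603 -284.861    2.908] 0.049
green both [ 606.767 -285.748    2.893] 0.078
white top [520.43   10.674   0.695] 0.055
white side [520.456  14.433   0.722] 0.056
white both [520.856  12.165   0.703] 0.066
```

```bash
python3 - <<'E'
from h import *
plan((548,309,150),.125+np.pi,20)
E
```

```text
1 [0.0626, -0.059, 0.008] -0.1819
2 [0.0703, -0.0495, 0.008] -0.1819
3 [0.0767, -0.039, 0.008] -0.1819
4 [0.0814, -0.0277, 0.008] -0.1819
5 [0.0845, -0.0158, 0.008] -0.1819
6 [0.0859, -0.0036, 0.008] -0.1819
7 [0.0856, 0.0087, 0.008] -0.1819
8 [0.0835, 0.0208, 0.008] -0.1819
9 [0.0796, 0.0325, 0.008] -0.1819
10 [0.0742, 0.0435, 0.008] -0.1819
11 [0.0673, 0.0536, 0.008] -0.1819
12 [0.059, 0.0626, 0.008] -0.1819
13 [0.0494, 0.0704, 0.008] -0.1819
14 [0.0389, 0.0767, 0.008] -0.1819
15 [0.0276, 0.0815, 0.008] -0.1819
16 [0.0157, 0.0846, 0.008] -0.1819
17 [0.0035, 0.0859, 0.008] -0.1819
18 [-0.0088, 0.0856, 0.008] -0.1819
19 [-0.0209, 0.0834, 0.008] -0.1819
20 [-0.0325, 0.0796, 0.008] -0.1819
```

Emit:
move_arm --series '[{"xyz":[0.063,-0.059,0.008],"rotation":[0,0,-0.182],"gripper":85},{"xyz":[0.07,-0.05,0.008],"rotation":[0,0,-0.182],"gripper":85},{"xyz":[0.077,-0.039,0.008],"rotation":[0,0,-0.182],"gripper":85},{"xyz":[0.081,-0.028,0.008],"rotation":[0,0,-0.182],"gripper":85},{"xyz":[0.085,-0.016,0.008],"rotation":[0,0,-0.182],"gripper":85}]'

```text
t: 0.6
tcp_pos: [293.5, -281.9, 210.6]
tool_rot: [[0.428, 0.904, -0.0], [0.904, -0.428, 0.001], [0.001, -0.001, -1.0]]
contact_force: [0.9, 0.4, 1.3]
opening: 84.8
grip_force: 0.0
```

Emit:
move_arm --series '[{"xyz":[0.086,-0.004,0.008],"rotation":[0,0,-0.182],"gripper":85},{"xyz":[0.086,0.009,0.008],"rotation":[0,0,-0.182],"gripper":85},{"xyz":[0.084,0.021,0.008],"rotation":[0,0,-0.182],"gripper":85},{"xyz":[0.08,0.033,0.008],"rotation":[0,0,-0.182],"gripper":85},{"xyz":[0.074,0.044,0.008],"rotation":[0,0,-0.182],"gripper":85}]'

```text
t: 1.1
tcp_pos: [379.0, -83.7, 190.8]
tool_rot: [[-0.27, 0.963, -0.0], [0.963, 0.27, -0.0], [-0.0, -0.0, -1.0]]
contact_force: [0.8, -0.3, 0.1]
opening: 84.8
grip_force: 0.0
```

Emit:
move_arm --series '[{"xyz":[0.067,0.054,0.008],"rotation":[0,0,-0.182],"gripper":85},{"xyz":[0.059,0.063,0.008],"rotation":[0,0,-0.182],"gripper":85},{"xyz":[0.049,0.07,0.008],"rotation":[0,0,-0.182],"gripper":85},{"xyz":[0.039,0.077,0.008],"rotation":[0,0,-0.182],"gripper":85},{"xyz":[0.028,0.082,0.008],"rotation":[0,0,-0.182],"gripper":85}]'

```text
t: 1.6
tcp_pos: [464.2, 114.2, 170.7]
tool_rot: [[-0.835, 0.55, -0.001], [0.55, 0.835, -0.0], [0.0, -0.001, -1.0]]
contact_force: [1.2, -0.8, 0.3]
opening: 85.2
grip_force: 0.0
```

Emit:
move_arm --series '[{"xyz":[0.016,0.085,0.008],"rotation":[0,0,-0.182],"gripper":85},{"xyz":[0.004,0.086,0.008],"rotation":[0,0,-0.182],"gripper":85},{"xyz":[-0.009,0.086,0.008],"rotation":[0,0,-0.182],"gripper":85},{"xyz":[-0.021,0.083,0.008],"rotation":[0,0,-0.182],"gripper":85},{"xyz":[-0.032,0.08,0.008],"rotation":[0,0,-0.182],"gripper":85}]'

```text
t: 2.1
tcp_pos: [548.7, 312.1, 150.3]
tool_rot: [[-0.991, -0.132, -0.001], [-0.132, 0.991, -0.001], [0.001, -0.001, -1.0]]
contact_force: [1.0, -1.2, 0.8]
opening: 85.0
grip_force: 0.0
```

Emit:
move_arm --series '[{"xyz":[0,0,0],"rotation":[0,0,0],"gripper":85},{"xyz":[0,0,0],"rotation":[0,0,0],"gripper":85}]'

```text
t: 2.3
tcp_pos: [547.7, 310.9, 149.3]
tool_rot: [[-0.992, -0.126, -0.003], [-0.126, 0.992, -0.002], [0.004, -0.001, -1.0]]
contact_force: [-0.1, -0.1, -0.4]
opening: 84.7
grip_force: 0.0
```

```bash
python3 - <<'E'
from h import *
plan((548,309,8),.125+np.pi)
E
```

```text
1 [-0.0, -0.0013, 0.0942] 0.0007
2 [-0.0, -0.0013, 0.0942] 0.0007
3 [-0.0, -0.0013, 0.0942] 0.0007
```

Emit:
move_arm --series '[{"xyz":[0,-0.004,0.08],"rotation":[0,0,0],"gripper":80},{"xyz":[0,0,0.08],"rotation":[0,0,0],"gripper":80},{"xyz":[0,0,0.06],"rotation":[0,0,0],"gripper":80},{"xyz":[0,0,0.04],"rotation":[0,0,0],"gripper":80},{"xyz":[0,0,0.02],"rotation":[0,0,0],"gripper":80}]'

```text
t: 2.8
tcp_pos: [546.8, 306.2, 9.2]
tool_rot: [[-0.992, -0.123, -0.004], [-0.123, 0.992, -0.002], [0.004, -0.002, -1.0]]
contact_force: [-0.9, 0.1, 0.4]
opening: 80.3
grip_force: 0.0
```

Emit:
move_arm --series '[{"xyz":[0,0,0],"rotation":[0,0,0],"gripper":66},{"xyz":[0,0,0],"rotation":[0,0,0],"gripper":62},{"xyz":[0,0,0],"rotation":[0,0,0],"gripper":58},{"xyz":[0,0,0],"rotation":[0,0,0],"gripper":50},{"xyz":[0,0,0],"rotation":[0,0,0],"gripper":45}]'

```text
t: 3.3
tcp_pos: [550.8, 309.3, 14.3]
tool_rot: [[-0.992, -0.126, 0.005], [-0.126, 0.992, 0.002], [-0.005, 0.001, -1.0]]
contact_force: [-0.5, -0.5, 5.8]
opening: 54.5
grip_force: 65.8
```

Emit:
move_arm --series '[{"xyz":[0,0,0],"rotation":[0,0,0],"gripper":45},{"xyz":[0,0,0],"rotation":[0,0,0],"gripper":45},{"xyz":[0,0,0],"rotation":[0,0,0],"gripper":45}]'

```text
t: 3.6
tcp_pos: [550.8, 309.3, 14.3]
tool_rot: [[-0.992, -0.126, 0.005], [-0.126, 0.992, 0.002], [-0.005, 0.001, -1.0]]
contact_force: [-0.6, -1.2, 7.1]
opening: 55.0
grip_force: 65.7
```

Emit:
move_arm --series '[{"xyz":[0,0,-0.02],"rotation":[0,0,0],"gripper":45},{"xyz":[0,0,-0.06],"rotation":[0,0,0],"gripper":45},{"xyz":[0,0,-0.08],"rotation":[0,0,0],"gripper":45},{"xyz":[0,0,-0.08],"rotation":[0,0,0],"gripper":45},{"xyz":[0,0,0],"rotation":[0,0,0],"gripper":45}]'

```text
t: 4.1
tcp_pos: [552.7, 310.4, 139.7]
tool_rot: [[-0.992, -0.126, 0.012], [-0.126, 0.992, 0.005], [-0.013, 0.004, -1.0]]
contact_force: [-0.1, -0.7, -1.0]
opening: 54.7
grip_force: 65.0
```

```bash
python3 - <<'E'
from h import *
T=shot('top','t2.png');S=shot('side','s2.png');s=robot.read_state();print(s['tcp_pos'],s['contact_force'],s['opening'],np.round(s['tool_rot'],4))
wa,wb=np.load('pics/top.npy',allow_pickle=True),0
o=np.hstack([cv2.resize(T['frame'][130:280,50:200],None,fx=2.6,fy=2.6),cv2.resize(S['frame'][20:170,170:320],None,fx=2.6,fy=2.6)])[:,:,::-1]
cv2.imwrite('pics/c2.png',o)
plan((551,38,125),.70+np.pi)
E
```

```text
[549.77098778 309.10287788 133.34887279] [ 0.00353758 -0.22182324 -1.76524485] 54.85863416455648 [[-0.992  -0.1259  0.0032]
 [-0.1258  0.992   0.0015]
 [-0.0033  0.001  -1.    ]]
1 [0.011, -0.0897, 0.0028] -0.1218
2 [0.0195, -0.0882, 0.0028] -0.1218
3 [0.0278, -0.086, 0.0028] -0.1218
4 [0.0359, -0.0829, 0.0028] -0.1218
5 [0.0437, -0.0791, 0.0028] -0.1218
6 [0.051, -0.0746, 0.0028] -0.1218
```

View pics/c2.png

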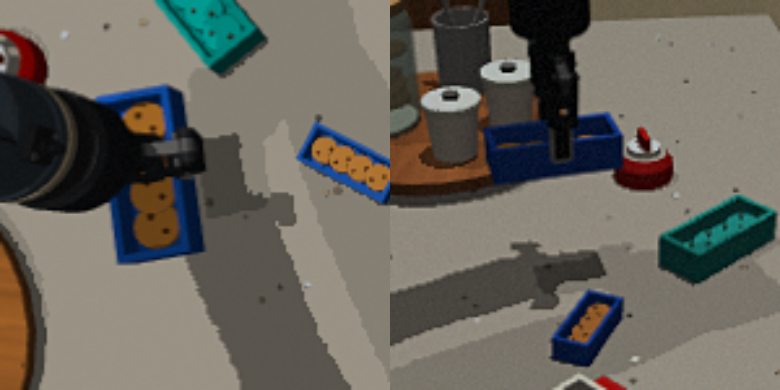

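The blue tray is held level across its width. I'll carry it over the white tray and check it there.

```bash
python3 - <<'E'
from h import *
plan((553.4,39.8,110),.70+np.pi,8)
E
```

```text
1 [0.0076, -0.0669, 0.0058] -0.0913
2 [0.0123, -0.0662, 0.0058] -0.0913
3 [0.0171, -0.0651, 0.0058] -0.0913
4 [0.0217, -0.0637, 0.0058] -0.0913
5 [0.0262, -0.062, 0.0058] -0.0913
6 [0.0306, -0.06, 0.0058] -0.0913
7 [0.0348, -0.0576, 0.0058] -0.0913
8 [0.0388, -0.055, 0.0058] -0.0913
```

Emit:
move_arm --series '[{"xyz":[0.008,-0.067,0.006],"rotation":[0,0,-0.091],"gripper":45},{"xyz":[0.012,-0.066,0.006],"rotation":[0,0,-0.091],"gripper":45},{"xyz":[0.017,-0.065,0.006],"rotation":[0,0,-0.091],"gripper":45},{"xyz":[0.022,-0.064,0.006],"rotation":[0,0,-0.091],"gripper":45},{"xyz":[0.026,-0.062,0.006],"rotation":[0,0,-0.091],"gripper":45}]'

```text
t: 4.7
tcp_pos: [548.9, 138.8, 113.4]
tool_rot: [[-0.884, -0.468, -0.005], [-0.468, 0.884, -0.001], [0.005, 0.002, -1.0]]
contact_force: [0.1, -0.3, -1.4]
opening: 54.8
grip_force: 64.8
```

Emit:
move_arm --series '[{"xyz":[0.031,-0.06,0.006],"rotation":[0,0,-0.091],"gripper":45},{"xyz":[0.035,-0.058,0.006],"rotation":[0,0,-0.091],"gripper":45},{"xyz":[0.039,-0.055,0.006],"rotation":[0,0,-0.091],"gripper":45},{"xyz":[0,0,0],"rotation":[0,0,0],"gripper":45},{"xyz":[0,0,0],"rotation":[0,0,0],"gripper":45}]'

```text
t: 5.2
tcp_pos: [550.2, 38.5, 105.1]
tool_rot: [[-0.768, -0.641, -0.004], [-0.641, 0.768, 0.001], [0.003, 0.004, -1.0]]
contact_force: [-0.0, -0.2, -0.4]
opening: 54.4
grip_force: 64.9
```

```bash
cat >> h.py <<'E'
def hmask(c,col,near,r):
    hsv=cv2.cvtColor(c['frame'],cv2.COLOR_RGB2HSV); m=cv2.inRange(hsv,*map(np.array,RNG[col]))
    b=np.zeros_like(m); cv2.circle(b,tuple(int(round(float(v))) for v in near),r,255,-1); m&=b
    n,l,s,_=cv2.connectedComponentsWithStats(m); keep=np.isin(l,[i for i in range(1,n) if s[i,4]>=40]); p=np.argwhere(keep)[:,::-1].astype(np.int32)
    o=np.zeros_like(m); cv2.fillConvexPoly(o,cv2.convexHull(p),255); return o
def check(col,p,z0,tag,wp=(520.8,12.2,.70),r=62):
    C=[robot.camera(n) for n in('top','side')]; s=robot.read_state()
    print('tcp',np.round(s['tcp_pos'],1),'yaw',round(float(np.arctan2(s['tool_rot'][1,0],s['tool_rot'][0,0])),3),np.round(s['contact_force'],1),s['opening'].round(1))
    o=[]
    for n,c in zip(('top','side'),C):
        u=proj(c,[[p[0],p[1],z0+18]])[0]; m=hmask(c,col,u,r)
        q,f=fit([(c,m)],p,z0); print(n,np.round(q,3),round(f,3))
        im=cv2.resize(c['frame'][:,:,::-1],None,fx=4,fy=4,interpolation=cv2.INTER_NEAREST)
        for h,k in((hull(c,q,z0),(255,0,255)),(hull(c,wp),(0,255,255))): cv2.polylines(im,[np.round((h+.5)*64).astype(np.int32)],True,k,1,cv2.LINE_AA,4)
        x,y=[int(np.clip(4*a-195,0,b)) for a,b in zip(u,(2048-390,1536-400))]; o.append(im[y:y+400,x:x+390])
    cv2.imwrite('pics/'+tag+'.png',np.hstack(o))
E
python3 - <<'E'
from h import *
z=robot.read_state()['tcp_pos'][2]
check('blue',(551,38,.70),z-14.3,'c3',r=45)
E
```

```text
Traceback (most recent call last):
  File "h.py", line 58, in check
    print('tcp',np.round(s['tcp_pos'],1),'yaw',round(float(np.arctan2(s['tool_rot'][1,0],s['tool_rot'][0,0])),3),np.round(s['contact_force'],1),s['opening'].round(1))
                                                                                                                                                ^^^^^^^^^^^^^^^^^^
AttributeError: 'float' object has no attribute 'round'
```

```bash
sed -i "s/,s\['opening'\].round(1))/,s['opening'])/" h.py
python3 - <<'E'
from h import *
z=robot.read_state()['tcp_pos'][2]
check('blue',(551,38,.70),z-14.3,'c3',r=45)
E
```

```text
tcp [551.5  40.1 106.8] yaw -2.442 [-0.2  0.6 -0.9] 54.9260714546482Traceback (most recent call last):
  File "<stdin>", line 3, in <module>
  File "h.py", line 61, in check
    u=proj(c,[[p[0],p[1],z0+18]])[0]; m=hmask(c,col,u,r)
                                        ~~~~~^^^^^^^^^^^
  File "h.py", line 55, in hmask
    o=np.zeros_like(m); cv2.fillConvexPoly(o,cv2.convexHull(p),255); return o
                        ~~~~~~~~~~~~~~~~~~^^^^^^^^^^^^^^^^^^^^^^^^^
cv2.error: OpenCV(4.12.0) /io/opencv/modules/imgproc/src/drawing.cpp:2404: error: (-215:Assertion failed) points.checkVector(2, CV_32S) >= 0 in function 'fillConvexPoly'
```

```bash
sed -i "s/>=40\]); p=np.argwhere(keep)\[:,::-1\].astype(np.int32)/>=8]); p=np.ascontiguousarray(np.argwhere(keep)[:,::-1],dtype=np.int32)\n    if len(p)<20: return None/; s/^        q,f=fit/        q,f=(p,9) if m is None else fit/" h.py
sed -i "s/print(n,np.round(q,3),round(f,3))$/print(n,np.round(q,3),round(f,3),0 if m is None else (m>0).sum())/" h.py
python3 - <<'E'
from h import *
z=robot.read_state()['tcp_pos'][2]
check('blue',(551,38,.70),z-14.3,'c3',r=45)
E
```

```text
tcp [551.8  40.  107.2] yaw -2.442 [-0.5 -0.8 -1.3] 54.60308486605942
top [551.   38.    0.7] 9 0
side [549.699  43.311   0.757] 0.071 1724
```

View pics/c3.png

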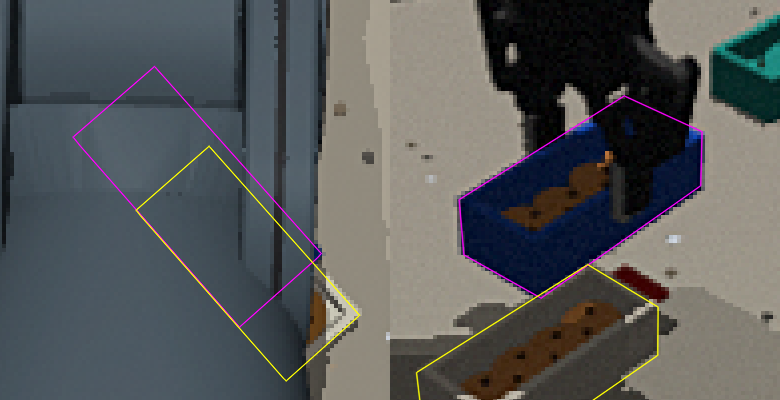

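Side view: the held blue tray is about 41 mm along from white and 1–2 mm off sideways, with yaw matching. I'll correct by -1.5 mm in tool y and descend.

Emit:
move_arm --series '[{"xyz":[0,-0.003,0.04],"rotation":[0,0,0],"gripper":45},{"xyz":[0,0,0.04],"rotation":[0,0,0],"gripper":45},{"xyz":[0,0,0.02],"rotation":[0,0,0],"gripper":45},{"xyz":[0,0,0],"rotation":[0,0,0],"gripper":45},{"xyz":[0,0,0],"rotation":[0,0,0],"gripper":45}]'

```text
t: 6.0
tcp_pos: [553.0, 38.0, 57.7]
tool_rot: [[-0.766, -0.643, 0.0], [-0.643, 0.766, -0.0], [-0.0, -0.0, -1.0]]
contact_force: [0.1, -0.4, -1.1]
opening: 54.8
grip_force: 64.8
```

Emit:
move_arm --series '[{"xyz":[0,0,0],"rotation":[0,0,0],"gripper":45},{"xyz":[0,0,0],"rotation":[0,0,0],"gripper":45},{"xyz":[0,0,0],"rotation":[0,0,0],"gripper":45}]'

```text
t: 6.3
tcp_pos: [553.5, 37.7, 58.3]
tool_rot: [[-0.766, -0.643, 0.002], [-0.643, 0.766, -0.0], [-0.001, -0.001, -1.0]]
contact_force: [-0.2, 0.1, -0.5]
opening: 54.7
grip_force: 64.8
```

Emit:
move_arm --series '[{"xyz":[-0.002,0.002,0.006],"rotation":[0,0,0],"gripper":45},{"xyz":[0,0,0.004],"rotation":[0,0,0],"gripper":45},{"xyz":[0,0,0.002],"rotation":[0,0,0],"gripper":45},{"xyz":[0,0,0],"rotation":[0,0,0],"gripper":45},{"xyz":[0,0,0],"rotation":[0,0,0],"gripper":45}]'

```text
t: 6.8
tcp_pos: [552.8, 39.2, 51.2]
tool_rot: [[-0.766, -0.643, -0.0], [-0.643, 0.766, 0.0], [0.0, 0.0, -1.0]]
contact_force: [-0.1, 0.3, -0.5]
opening: 54.8
grip_force: 64.8
```

Emit:
move_arm --series '[{"xyz":[0,0,0.002],"rotation":[0,0,0],"gripper":45},{"xyz":[0,0,0],"rotation":[0,0,0],"gripper":45},{"xyz":[0,0,0],"rotation":[0,0,0],"gripper":45}]'

```text
t: 7.1
tcp_pos: [553.1, 39.1, 50.4]
tool_rot: [[-0.766, -0.643, 0.0], [-0.643, 0.766, 0.0], [-0.0, -0.0, -1.0]]
contact_force: [0.2, 0.2, 0.0]
opening: 54.8
grip_force: 65.0
```

Emit:
move_arm --series '[{"xyz":[0,0,0.002],"rotation":[0,0,0],"gripper":45},{"xyz":[0,0,0],"rotation":[0,0,0],"gripper":45},{"xyz":[0,0,0],"rotation":[0,0,0],"gripper":45}]'

```text
t: 7.4
tcp_pos: [553.1, 39.1, 50.3]
tool_rot: [[-0.766, -0.643, 0.001], [-0.643, 0.766, -0.0], [-0.0, -0.0, -1.0]]
contact_force: [-3.0, -0.2, 5.0]
opening: 54.4
grip_force: 65.6
```

Emit:
move_arm --series '[{"xyz":[0,0,0.002],"rotation":[0,0,0],"gripper":45},{"xyz":[0,0,0],"rotation":[0,0,0],"gripper":45},{"xyz":[0,0,0],"rotation":[0,0,0],"gripper":45}]'

```text
t: 7.7
tcp_pos: [553.1, 39.1, 50.3]
tool_rot: [[-0.766, -0.643, 0.001], [-0.643, 0.766, -0.0], [-0.001, -0.001, -1.0]]
contact_force: [-4.6, -0.9, 9.7]
opening: 55.0
grip_force: 66.1
```

Emit:
move_arm --series '[{"xyz":[0,0,-0.003],"rotation":[0,0,0],"gripper":45},{"xyz":[0,0,0],"rotation":[0,0,0],"gripper":54},{"xyz":[0,0,0],"rotation":[0,0,0],"gripper":58},{"xyz":[0,0,0],"rotation":[0,0,0],"gripper":66},{"xyz":[0,0,0],"rotation":[0,0,0],"gripper":76}]'

```text
t: 8.2
tcp_pos: [552.8, 39.2, 49.2]
tool_rot: [[-0.766, -0.643, -0.001], [-0.643, 0.766, 0.0], [0.0, 0.0, -1.0]]
contact_force: [-0.6, 0.2, -0.1]
opening: 75.7
grip_force: 0.0
```

Emit:
move_arm --series '[{"xyz":[0,0,0],"rotation":[0,0,0],"gripper":82},{"xyz":[0,0,0],"rotation":[0,0,0],"gripper":82},{"xyz":[0,0,-0.03],"rotation":[0,0,0],"gripper":82},{"xyz":[0,0,-0.08],"rotation":[0,0,0],"gripper":82},{"xyz":[0,0,-0.09],"rotation":[0,0,0],"gripper":82}]'

```text
t: 8.7
tcp_pos: [551.5, 39.2, 149.9]
tool_rot: [[-0.766, -0.642, -0.004], [-0.643, 0.766, 0.0], [0.003, 0.003, -1.0]]
contact_force: [0.5, -0.3, 0.1]
opening: 81.9
grip_force: 0.0
```

```bash
python3 - <<'E'
from h import *
p,y=plan((454.3,-276,150),.215+np.pi)
E
```

```text
1 [0.0791, -0.0512, -0.0] 0.0878
2 [0.0754, -0.0565, -0.0] 0.0878
3 [0.0714, -0.0616, -0.0] 0.0878
4 [0.0669, -0.0663, -0.0] 0.0878
5 [0.0622, -0.0708, -0.0] 0.0878
6 [0.0572, -0.0749, -0.0] 0.0878
7 [0.0519, -0.0787, -0.0] 0.0878
```

Emit:
move_arm --series '[{"xyz":[0.079,-0.051,0],"rotation":[0,0,0.088],"gripper":82},{"xyz":[0.075,-0.057,0],"rotation":[0,0,0.088],"gripper":82},{"xyz":[0.071,-0.062,0],"rotation":[0,0,0.088],"gripper":82},{"xyz":[0.067,-0.066,0],"rotation":[0,0,0.088],"gripper":82},{"xyz":[0.062,-0.071,0],"rotation":[0,0,0.088],"gripper":82}]'

```text
t: 9.2
tcp_pos: [483.8, -187.7, 151.5]
tool_rot: [[-0.939, -0.343, 0.002], [-0.343, 0.939, -0.001], [-0.002, -0.002, -1.0]]
contact_force: [0.7, -1.0, -0.8]
opening: 82.3
grip_force: 0.0
```

Emit:
move_arm --series '[{"xyz":[0.057,-0.075,0],"rotation":[0,0,0.088],"gripper":82},{"xyz":[0.052,-0.079,0],"rotation":[0,0,0.088],"gripper":82},{"xyz":[0,0,0],"rotation":[0,0,0],"gripper":82},{"xyz":[0,0,0],"rotation":[0,0,0],"gripper":82},{"xyz":[0,0,0],"rotation":[0,0,0],"gripper":82}]'

```text
t: 9.7
tcp_pos: [456.8, -275.4, 150.5]
tool_rot: [[-0.977, -0.213, 0.001], [-0.213, 0.977, 0.0], [-0.001, -0.0, -1.0]]
contact_force: [-0.0, -0.1, -0.5]
opening: 81.9
grip_force: 0.0
```

```bash
python3 - <<'E'
from h import *
check('blue',(551,38,.70),36,'c4',r=40)
plan((454.3,-276,12),.215+np.pi)
E
```

```text
tcp [ 457.  -274.9  150.2] yaw -2.925 [ 0.4 -0.1  0. ] 82.20128212153318
top [546.06   43.103   0.88 ] 0.307 2073
side [552.832  46.571   0.78 ] 0.26 2175
1 [0.0019, -0.0004, 0.0922] 0.0006
2 [0.0019, -0.0004, 0.0922] 0.0006
3 [0.0019, -0.0004, 0.0922] 0.0006
```

View pics/c4.png

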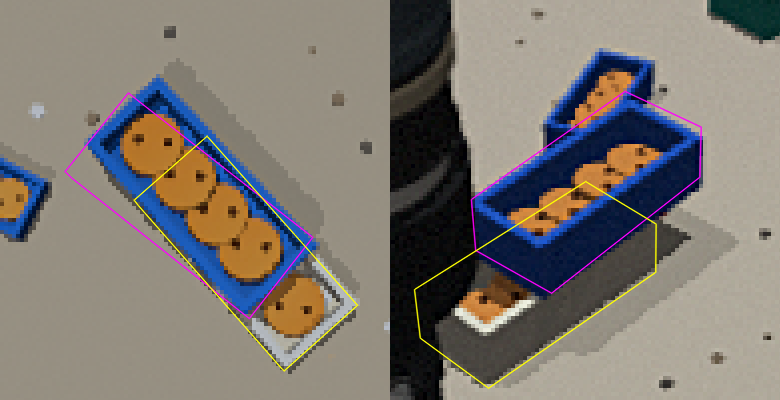

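Blue sits on white, in line and stepped towards the tab. The fit was thrown off by the small blue tray, at left in the top view and above in the side view, so I'll redo it using the largest blob only.

```bash
cat >> h.py <<'E'
def pose(col,p,z0,r=60):
    for n in('top','side'):
        c=robot.camera(n); q,f=fit([(c,mask(c,col,proj(c,[[p[0],p[1],z0+18]])[0],r))],p,z0); print(n,np.round(q,3),round(f,3))
E
python3 - <<'E'
from h import *
pose('blue',(551,38,.70),36)
pose('yellow',(454.3,-276,.22),0)
E
```

```text
top [551.639  36.483   0.718] 0.053
side [551.516  41.744   0.778] 0.207
top [ 4.54082e+02 -2.78186e+02  2.25000e-01] 0.516
side [ 4.54411e+02 -2.74501e+02  2.37000e-01] 0.046
```

Blue measures 40.5 mm along and under 1 mm off line, which is good. Now I'll grasp yellow.

Emit:
move_arm --series '[{"xyz":[0.005,-0.001,0.08],"rotation":[0,0,0],"gripper":80},{"xyz":[0,0,0.08],"rotation":[0,0,0],"gripper":80},{"xyz":[0,0,0.06],"rotation":[0,0,0],"gripper":80},{"xyz":[0,0,0.04],"rotation":[0,0,0],"gripper":80},{"xyz":[0,0,0.012],"rotation":[0,0,0],"gripper":80}]'

```text
t: 10.5
tcp_pos: [452.0, -274.9, 10.5]
tool_rot: [[-0.977, -0.213, -0.005], [-0.213, 0.977, 0.004], [0.004, 0.005, -1.0]]
contact_force: [-0.5, 0.1, 0.2]
opening: 80.2
grip_force: 0.0
```

Emit:
move_arm --series '[{"xyz":[0,0,0],"rotation":[0,0,0],"gripper":70},{"xyz":[0,0,0],"rotation":[0,0,0],"gripper":64},{"xyz":[0,0,0],"rotation":[0,0,0],"gripper":60},{"xyz":[0,0,0],"rotation":[0,0,0],"gripper":56},{"xyz":[0,0,0],"rotation":[0,0,0],"gripper":50}]'

```text
t: 11.0
tcp_pos: [455.3, -278.1, 15.9]
tool_rot: [[-0.977, -0.212, 0.003], [-0.212, 0.977, -0.002], [-0.002, -0.003, -1.0]]
contact_force: [-0.4, 0.3, 4.3]
opening: 55.0
grip_force: 65.0
```

Emit:
move_arm --series '[{"xyz":[0,0,0],"rotation":[0,0,0],"gripper":45},{"xyz":[0,0,0],"rotation":[0,0,0],"gripper":45},{"xyz":[0,0,0],"rotation":[0,0,0],"gripper":45},{"xyz":[0,0,0],"rotation":[0,0,0],"gripper":45}]'

```text
t: 11.4
tcp_pos: [455.3, -278.1, 15.9]
tool_rot: [[-0.977, -0.212, 0.003], [-0.212, 0.977, -0.002], [-0.002, -0.003, -1.0]]
contact_force: [-1.2, 1.3, 5.8]
opening: 54.6
grip_force: 65.0
```

Emit:
move_arm --series '[{"xyz":[0,0,-0.02],"rotation":[0,0,0],"gripper":45},{"xyz":[0,0,-0.06],"rotation":[0,0,0],"gripper":45},{"xyz":[0,0,-0.08],"rotation":[0,0,0],"gripper":45},{"xyz":[0,0,-0.08],"rotation":[0,0,0],"gripper":45},{"xyz":[0,0,-0.06],"rotation":[0,0,0],"gripper":45}]'

```text
t: 11.9
tcp_pos: [454.3, -277.6, 166.7]
tool_rot: [[-0.977, -0.212, 0.002], [-0.212, 0.977, -0.002], [-0.001, -0.002, -1.0]]
contact_force: [0.2, -0.4, -0.9]
opening: 54.6
grip_force: 64.2
```

Emit:
move_arm --series '[{"xyz":[0,0,0],"rotation":[0,0,0],"gripper":45},{"xyz":[0,0,0],"rotation":[0,0,0],"gripper":45},{"xyz":[0,0,0],"rotation":[0,0,0],"gripper":45}]'

```text
t: 12.2
tcp_pos: [453.0, -276.5, 161.8]
tool_rot: [[-0.977, -0.212, -0.003], [-0.212, 0.977, 0.002], [0.002, 0.003, -1.0]]
contact_force: [-0.1, 0.4, -1.1]
opening: 54.7
grip_force: 64.3
```

```bash
python3 - <<'E'
from h import *
p,y=plan((521.2,12.5,140),.70+np.pi,8);print(robot.read_state()['tcp_pos'])
E
```

```text
1 [-0.032, 0.067, 0.0055] -0.0774
2 [-0.036, 0.0649, 0.0055] -0.0774
3 [-0.0399, 0.0626, 0.0055] -0.0774
4 [-0.0436, 0.0601, 0.0055] -0.0774
5 [-0.0472, 0.0573, 0.0055] -0.0774
6 [-0.0506, 0.0543, 0.0055] -0.0774
7 [-0.0538, 0.0512, 0.0055] -0.0774
8 [-0.0568, 0.0478, 0.0055] -0.0774
[ 453.03216769 -276.48232962  161.80787093]
```

Emit:
move_arm --series '[{"xyz":[-0.032,0.067,0.005],"rotation":[0,0,-0.077],"gripper":45},{"xyz":[-0.036,0.065,0.005],"rotation":[0,0,-0.077],"gripper":45},{"xyz":[-0.04,0.063,0.005],"rotation":[0,0,-0.077],"gripper":45},{"xyz":[-0.044,0.06,0.005],"rotation":[0,0,-0.077],"gripper":45},{"xyz":[-0.047,0.057,0.005],"rotation":[0,0,-0.077],"gripper":45}]'

```text
t: 12.7
tcp_pos: [495.4, -94.6, 148.5]
tool_rot: [[-0.869, -0.496, -0.004], [-0.496, 0.869, 0.001], [0.003, 0.003, -1.0]]
contact_force: [1.5, 0.2, -0.4]
opening: 54.7
grip_force: 64.3
```

Emit:
move_arm --series '[{"xyz":[-0.051,0.054,0.005],"rotation":[0,0,-0.077],"gripper":45},{"xyz":[-0.054,0.051,0.005],"rotation":[0,0,-0.077],"gripper":45},{"xyz":[-0.057,0.048,0.005],"rotation":[0,0,-0.077],"gripper":45},{"xyz":[0,0,0],"rotation":[0,0,0],"gripper":45},{"xyz":[0,0,0],"rotation":[0,0,0],"gripper":45}]'

```text
t: 13.2
tcp_pos: [521.5, 12.8, 141.3]
tool_rot: [[-0.765, -0.644, -0.005], [-0.644, 0.765, -0.0], [0.004, 0.003, -1.0]]
contact_force: [-0.1, -0.9, -1.4]
opening: 54.7
grip_force: 64.2
```

Emit:
move_arm --series '[{"xyz":[0,0,0.04],"rotation":[0,0,0],"gripper":45},{"xyz":[0,0,0.03],"rotation":[0,0,0],"gripper":45},{"xyz":[0,0,0],"rotation":[0,0,0],"gripper":45},{"xyz":[0,0,0],"rotation":[0,0,0],"gripper":45},{"xyz":[0,0,0],"rotation":[0,0,0],"gripper":45}]'

```text
t: 13.7
tcp_pos: [523.4, 11.4, 109.4]
tool_rot: [[-0.767, -0.642, 0.001], [-0.642, 0.767, -0.0], [-0.001, -0.001, -1.0]]
contact_force: [-0.5, 0.2, -1.3]
opening: 54.5
grip_force: 64.3
```

```bash
python3 - <<'E'
from h import *
z=robot.read_state()['tcp_pos'][2]
check('yellow',(521,12,.70),z-15.9,'c5',r=45)
plan((521.2,12.5,z),.70+np.pi,1)
E
```

```text
tcp [523.8  11.6 109.9] yaw -2.444 [ 0.4  1.  -0.7] 54.642967748043525
top [521.   12.    0.7] 9 0
side [523.52   14.011   0.693] 0.07 1860
1 [0.0028, 0.0047, 0.001] -0.0034
```

View pics/c5.png

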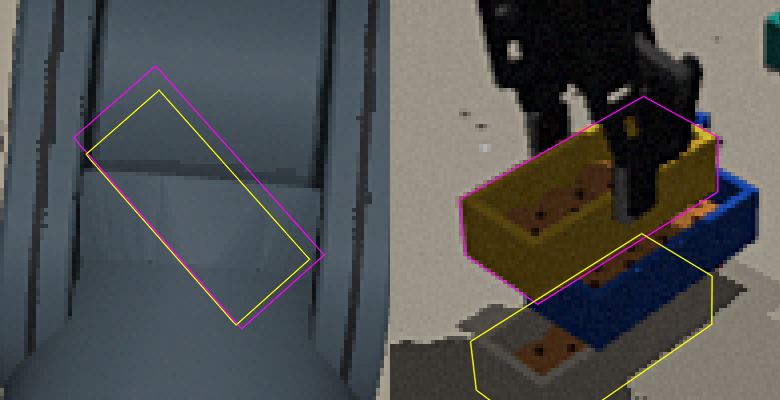

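Yellow is held over the stack, about 1.5 mm and 2.3 mm off. I'll correct that while lowering.

Emit:
move_arm --series '[{"xyz":[0.003,0.004,0.016],"rotation":[0,0,0],"gripper":45},{"xyz":[0,0,0.012],"rotation":[0,0,0],"gripper":45},{"xyz":[0,0,0.004],"rotation":[0,0,0],"gripper":45},{"xyz":[0,0,0],"rotation":[0,0,0],"gripper":45},{"xyz":[0,0,0],"rotation":[0,0,0],"gripper":45}]'

```text
t: 14.3
tcp_pos: [520.6, 12.6, 92.7]
tool_rot: [[-0.766, -0.643, -0.0], [-0.643, 0.766, 0.0], [0.0, 0.0, -1.0]]
contact_force: [-1.0, -1.0, -1.1]
opening: 54.5
grip_force: 64.3
```

Emit:
move_arm --series '[{"xyz":[0,0,0.004],"rotation":[0,0,0],"gripper":45},{"xyz":[0,0,0],"rotation":[0,0,0],"gripper":45},{"xyz":[0,0,0],"rotation":[0,0,0],"gripper":45},{"xyz":[0,0,0],"rotation":[0,0,0],"gripper":45}]'

```text
t: 14.7
tcp_pos: [520.7, 12.5, 90.9]
tool_rot: [[-0.766, -0.643, 0.0], [-0.643, 0.766, 0.0], [-0.0, -0.0, -1.0]]
contact_force: [-0.4, 0.4, -1.6]
opening: 54.7
grip_force: 64.3
```

Emit:
move_arm --series '[{"xyz":[0,0,0.002],"rotation":[0,0,0],"gripper":45},{"xyz":[0,0,0.002],"rotation":[0,0,0],"gripper":45},{"xyz":[0,0,0],"rotation":[0,0,0],"gripper":45},{"xyz":[0,0,0],"rotation":[0,0,0],"gripper":45}]'

```text
t: 15.1
tcp_pos: [520.6, 12.5, 88.7]
tool_rot: [[-0.766, -0.642, -0.0], [-0.642, 0.766, 0.0], [0.0, 0.0, -1.0]]
contact_force: [0.4, 0.3, -1.3]
opening: 54.9
grip_force: 64.3
```

Emit:
move_arm --series '[{"xyz":[0,0,0.002],"rotation":[0,0,0],"gripper":45},{"xyz":[0,0,0],"rotation":[0,0,0],"gripper":45},{"xyz":[0,0,0],"rotation":[0,0,0],"gripper":45}]'

```text
t: 15.4
tcp_pos: [520.8, 12.5, 88.0]
tool_rot: [[-0.766, -0.643, 0.0], [-0.643, 0.766, -0.0], [-0.0, -0.0, -1.0]]
contact_force: [0.0, -0.0, -0.7]
opening: 54.5
grip_force: 64.3
```

Emit:
move_arm --series '[{"xyz":[0,0,0.001],"rotation":[0,0,0],"gripper":45},{"xyz":[0,0,0],"rotation":[0,0,0],"gripper":45},{"xyz":[0,0,0],"rotation":[0,0,0],"gripper":45}]'

```text
t: 15.7
tcp_pos: [520.8, 12.5, 87.9]
tool_rot: [[-0.766, -0.643, 0.001], [-0.643, 0.766, -0.0], [-0.0, -0.001, -1.0]]
contact_force: [-2.6, 0.6, 3.3]
opening: 54.5
grip_force: 64.8
```

In light contact at the predicted height; releasing.

Emit:
move_arm --series '[{"xyz":[0,0,-0.001],"rotation":[0,0,0],"gripper":45},{"xyz":[0,0,0],"rotation":[0,0,0],"gripper":54},{"xyz":[0,0,0],"rotation":[0,0,0],"gripper":58},{"xyz":[0,0,0],"rotation":[0,0,0],"gripper":66},{"xyz":[0,0,0],"rotation":[0,0,0],"gripper":76}]'

```text
t: 16.2
tcp_pos: [520.5, 12.6, 87.5]
tool_rot: [[-0.766, -0.643, -0.0], [-0.643, 0.766, 0.0], [0.0, 0.0, -1.0]]
contact_force: [0.3, 0.6, 0.3]
opening: 75.7
grip_force: 0.0
```

Emit:
move_arm --series '[{"xyz":[0,0,0],"rotation":[0,0,0],"gripper":82},{"xyz":[0,0,0],"rotation":[0,0,0],"gripper":82},{"xyz":[0,0,-0.03],"rotation":[0,0,0],"gripper":82},{"xyz":[0,0,-0.08],"rotation":[0,0,0],"gripper":82},{"xyz":[0,0,-0.09],"rotation":[0,0,0],"gripper":82}]'

```text
t: 16.7
tcp_pos: [519.2, 12.7, 188.1]
tool_rot: [[-0.766, -0.643, -0.004], [-0.643, 0.766, 0.0], [0.002, 0.003, -1.0]]
contact_force: [1.0, 0.9, 0.5]
opening: 81.9
grip_force: 0.0
```

Emit:
move_arm --series '[{"xyz":[0.07,-0.06,0],"rotation":[0,0,0],"gripper":82},{"xyz":[0.07,-0.06,0],"rotation":[0,0,0],"gripper":82},{"xyz":[0.07,-0.06,0],"rotation":[0,0,0],"gripper":82},{"xyz":[0.06,-0.06,0],"rotation":[0,0,0],"gripper":82},{"xyz":[0.04,-0.05,0],"rotation":[0,0,0],"gripper":82}]'

```text
t: 17.2
tcp_pos: [494.6, -200.8, 189.5]
tool_rot: [[-0.767, -0.641, 0.002], [-0.641, 0.767, -0.001], [-0.0, -0.002, -1.0]]
contact_force: [-0.1, 0.0, -0.4]
opening: 81.6
grip_force: 0.0
```

```bash
python3 - <<'E'
from h import *
pose('blue',(551,38,.70),36)
pose('yellow',(521,12,.70),72)
pose('green',(606.7,-286,2.89),0)
check('yellow',(521,12,.70),72,'c6',r=45)
E
```

```text
top [558.013  43.837   0.703] 0.857
side [601.173  67.61    1.468] 0.788
top [520.682  11.658   0.698] 0.044
side [489.278  19.792   1.586] 0.765
top [ 606.398 -286.883    2.857] 0.554
side [ 606.629 -283.295    2.9  ] 0.048
tcp [ 495.3 -197.1  188.3] yaw -2.442 [-0.2 -0.1  0.2] 81.65263765490977
top [520.566  11.394   0.698] 0.026 1714
side [521.463  16.636   0.719] 0.074 1817
```

View pics/c6.png

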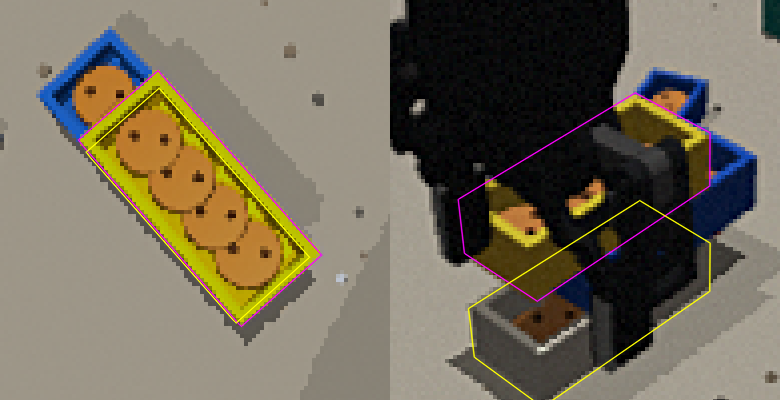

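Yellow lies squarely above white, within 1 mm. Blue shows its step towards the tab, and green hasn't moved in the side view. Handing in.

```bash
python3 -c "
from h import *
print(robot.hand_in())"
```

```text
the job is handed in; nothing more can be done
None
```

The job is handed in: the blue tray sits on the white one, shifted about 40 mm towards the red tab; the yellow tray lies on the blue one, within about 1 mm of squarely above white; and I saw no movement of the green tray.

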